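Lower the tilt arm of a welding positioner past its ratchet

TASK

Bring the welding positioner's tilting arm down flat for the next job: press the red pad of the ratchet pawl until the pawl snaps clear of the teeth, then push the arm steadily down onto its rests without slamming it (the orange bar at its end is there to push on). Then press the green pad so that the pawl drops back into the teeth, and leave it so. Do not lift the arm, and leave the things lying around where they are.

Things in the scene. Friction and masses are not known exactly. Their poses are not given: they have to be found in the camera images.
- positioner: Fixed bench welding positioner: grey base 310 x 240 x 18 mm, two blue cheeks, between them a tilting arm with a round 150 mm steel faceplate; outside the left (+y) cheek a toothed steel sector with its pawl. Origin: centre of the base's underside, on the table. Axes: +x from the arm's handle end towards its hinge, +y towards the pawl side, z up. Place and yaw differ from run to run.
- hinge (a point): Point on the axis of the tilting arm's hinge, in the middle between the cheeks, 105 mm above the table and 90 mm from the positioner's origin along its +x. The axis runs along the positioner's y.
- tilt (a joint): Tilting arm, rad: 0 = flat on its two rubber-topped rests (hard stop), positive = handle end raised; starts between 0.40 and 0.66. With the pawl in the teeth it can rise click by click (0.16 rad apart) but sink by one tooth at most. With the pawl clear it is stiff: it stays where it is left and a steady push of 4 to 10 N at the bar moves it down.
- handle (a point): Centre of the orange push bar at the arm's free end: round, 28 mm in diameter, 76 mm long, along the positioner's y. At tilt t it lies 215 cos t - 18 sin t mm from the hinge towards the positioner's -x and 215 sin t + 18 cos t mm above it (so 123 mm above the table when flat). Flat, the faceplate's top is 6 mm below the bar's top.
- pawl (a joint): Ratchet pawl, a rocker on a pin along the positioner's y, rad: -0.04 to -0.11 = nose in the teeth, above 0 = nose clear, +0.30 = fully clear, on its stop. Positive turns the red pad down and the green pad up. A spring strut snaps it over its dead centre at about +0.12: past that it goes the rest of the way by itself and stays. It starts in the teeth.
- red_pad (a point): Middle of the top of the red thumb pad on the pawl's tail: 34 x 56 mm, long side along the positioner's y, 55 mm from the pin towards the handle end, about 195 to 200 mm above the table while the pawl is in. Pressing it down throws the pawl out: about 22 mm of travel in all, over dead centre after about 12 mm, with 5 to 8 N (up to 30 N if the arm was first pushed down hard on the pawl).
- green_pad (a point): Middle of the top of the green thumb pad over the pawl's nose: 34 x 56 mm, long side along the positioner's y, 42 mm from the pin away from the handle end, about 212 mm above the table when the pawl is clear. Pressing it down brings the pawl back: over dead centre after about 8 mm, then the nose drops into the teeth; about 16 mm of travel in all, with 5 to 8 N.
- pawl_pin (a point): Point on the axis of the pawl's pin, level with the pads along the positioner's y, 170 mm above the table.
- pipe_stub: Loose stub of grey steel pipe standing on end, 60 mm across, 85 mm tall. Bystander, leave where it is. Origin: centre of its underside.
- flange: Loose grey steel ring flange lying flat, 110 mm across, 14 mm thick. Bystander, leave where it is. Origin: centre of its underside.
- spray_can: Loose yellow spray can with a red cap, 60 mm across, 170 mm tall. Bystander, leave where it is. Origin: centre of its underside.
- magnet: Loose red arrow-shaped welding magnet lying flat, about 115 by 75 mm, 16 mm thick. Bystander, leave where it is. Origin: centre of the underside of its square part.
- wire_brush: Loose wire brush with a pale wooden handle lying bristles down, 250 mm long, 33 mm high. Bystander, leave where it is. Origin: under its middle.
- chip_hammer: Loose chipping hammer lying flat, 260 mm long, 25 mm high. Bystander, leave where it is. Origin: under the middle of its shaft.

How it is judged:
By the outcome, as a careful person would: the job done as asked, in the order asked, and still so for the second after the job is handed in, with the robot touching nothing.
It also fails if it takes over 45 s, if anything falls off the work surface, if the arm or the gripper's body presses on something with over 40 N, if the wrist force passes 120 N, or if a joint passes its speed limit or range.

ROBOT

A 7-joint arm with a two-finger parallel gripper is mounted at the origin on the work surface. World frame = base frame: x ahead of the robot, y to its left, z up, the work surface at z = 0. Lengths are in m, angles in degrees, forces in N, time in s.
With the tool pointing down it reaches from about 0.425 to 0.825 m from the base axis. Payload 3.6 kg.
Tool frame: the origin (TCP) lies between the finger pads; the fingertips stand 17 mm ahead of it and the grasp point (between the pads) lies 2 mm behind it; z points along the fingers, y is the direction in which the jaws open and shut (so a half turn about z gives the same grasp; the last joint's range is limited). The gripper opens to 85 mm and grips with 20 to 120 N. Pads are 22 mm wide; open, the fingers measure 114 mm over their backs; the gripper's body (76 mm by 85 mm) begins 54 mm behind the grasp point. The pads swing forward as they close: fully open they stand 13 mm farther back than shut.
Start: joints at [-69.299, 35.231, -0.722, 81.555, 0.464, 63.22, -2.315], TCP at [0.246, 0.602, 0.248] pointing down, gripper open.
Joint ranges: [-178.69, 178.69], [-17.37, 117.87], [-77.05, 75.6], [15.02, 138.74], [-78.02, 258.01], [0.78, 113.62], [-162.83, 162.83]. Speed limits (degrees/s): [159.86, 159.86, 180, 180, 180, 180, 180].

INTERFACE

Orientations are given as [roll, pitch, yaw] about the fixed x, y, z axes, in that order (R = Rz(yaw) Ry(pitch) Rx(roll)).
In Python, from cell import robot gives the robot as it stands.
- The arm moves only by the shell command python3 -m jog 'ROWS' [FORCE]. ROWS is a JSON object of lists of equal length, an entry for each row: "linear": the shift along the tool's x, y, z in cm, a list of three; "rotation": the turn, a rotation vector about the tool's x, y, z in degrees, a list of three; "gripper": the closure, from -1 (fully open) to 1 (shut). In form: {"linear": [[dx, dy, dz], ...], "rotation": [[ax, ay, az], ...], "gripper": [gripper, ...]}. A call has 1 to 12 rows; each row is the pose to reach, as a shift and turn from the pose measured when the call began, along the tool's axes at that moment; what a row does not reach only later rows make up. A row lasts 1/8 s, in which the tool goes at most 62.5 mm and 10.7 degrees, less where a joint would pass 70% of its speed; a pose out of reach is approached as far as the arm can. A call with a gripper value outside its range is refused whole. The fingers move at their own pace and stop on an object; FORCE is the grip in N (left out, the last holds). Time passes only in rows, so rows that repeat a pose let the fingers close. It gives the time, the measured TCP pose, the force and the opening at its end, in the units of the state.
- robot.read_state(): the state, without advancing time (a new reading comes with each control period).
- robot.get_image(name): name is "scene" or "top" or "wrist"; returns the picture (400x640x3 uint8, blue, green, red); there is no depth.
- robot.calibration(name): a dict with "fx", "fy", "cx", "cy" (pixels), "extrinsics" (4x4, takes a point from camera to world coordinates). Camera axes: x right, y up, looking along -z (the intrinsics and any distortion apply to the point x, -y, -z); pixel columns grow to the right and rows downward; lengths in m; the calibration is good to about 2 mm. A picture is of the moment at which its call begins: read the wrist's pose just before it. calibration takes no time and is no camera call; for the wrist camera it gives the pose at the moment of the call.
- robot.close_job(): hands the job in, once; it reports no verdict.
The state is a dict: "t": time; "joint_positions": joint angles; "dq": joint speeds; "joint_torque": joint torques, N m; "ee_pos": TCP position; "tcp_rot": TCP orientation; "contact_force": force on the tool from outside, world axes, zero at the start; "torque": the same for the moment, N m; "finger_gap": opening from 0.0 (shut) to 1.0 (fully open).
Only numpy, scipy, OpenCV 4.12 (cv2) and the standard library are available. Lean on these libraries where they do the work, as an engineer would, in place of code of your own. Each camera call takes 0.05 s, during which the arm holds its last target.

## Working session

There is one attempt and no reset: what is moved stays moved. The work goes in short steps, Python scripts to look and compute and a shell command to move; the robot and the scene stay as the last step left them, time stands still between calls to the robot, and variables do not carry over. Pictures are saved under pics/ and viewed, and the job is handed in when it is done.

```bash
ls; mkdir -p pics
python3 - <<'E'
from cell import robot
import cv2
s=robot.read_state();print(s)
for n in("scene","top","wrist"):
    c=robot.calibration(n);print(n,c)
    cv2.imwrite(f"pics/{n}0.png",robot.get_image(n))
E
```

```text
pics
{'t': 0.0, 'joint_positions': array([-69.29884714,  35.29016929,  -0.72362906,  81.64359452,
         0.46404448,  63.22060691,  -2.31510682]), 'dq': array([ 0.11959334, -0.04976273, -0.05110878, -0.02146912,  0.01372655,
       -0.04163275, -0.01190125]), 'joint_torque': array([-1.19698393e-05, -4.69216239e+01,  2.59229718e-01, -1.71029198e+01,
        1.00431597e-02,  9.68127366e-03,  5.78582462e-07]), 'ee_pos': array([0.24550387, 0.60104768, 0.24711452]), 'tcp_rot': array([-1.79848508e+02,  1.79491479e-03,  1.57784588e+02]), 'contact_force': array([-0.40382182, -0.01505723, -0.51773145]), 'torque': array([-0.00143285,  0.01338692,  0.05530813]), 'finger_gap': 0.9990216198851145}
scene {'fx': 455.2459034220073, 'fy': 455.2459034220073, 'cx': 315.8249772375248, 'cy': 199.05847392880574, 'extrinsics': array([[ 0.00434799, -0.65527295,  0.75537968,  1.3478089 ],
       [ 0.99988239,  0.01395836,  0.00635317,  0.02645801],
       [-0.01470692,  0.75526322,  0.65525657,  0.827702  ],
       [ 0.        ,  0.        ,  0.        ,  1.        ]])}
top {'fx': 379.05233611268187, 'fy': 379.05233611268187, 'cx': 318.4801070252323, 'cy': 200.3304753051245, 'extrinsics': array([[ 2.45806713e-02,  9.98023168e-01, -5.78407019e-02,
         4.82474222e-01],
       [-9.99696564e-01,  2.46322400e-02,  1.78656037e-04,
         3.74358086e-02],
       [ 1.60304892e-03,  5.78187595e-02,  9.98325809e-01,
         1.22456311e+00],
       [ 0.00000000e+00,  0.00000000e+00,  0.00000000e+00,
         1.00000000e+00]])}
wrist {'fx': 321.02613153326644, 'fy': 321.02613153326644, 'cx': 321.04222242263904, 'cy': 193.88997816550426, 'extrinsics': array([[ 0.37828526, -0.887124  , -0.26440739,  0.17807566],
       [ 0.92568534,  0.36171233,  0.11077386,  0.62845376],
       [-0.00263073, -0.28666216,  0.95802812,  0.37189773],
       [ 0.        ,  0.        ,  0.        ,  1.        ]])}
```

View pics/scene0.png

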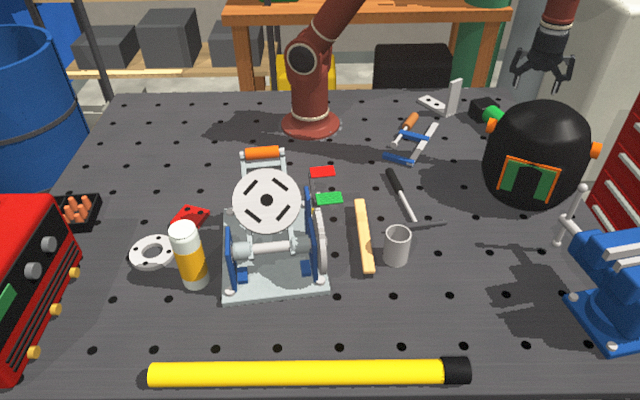

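View pics/top0.png

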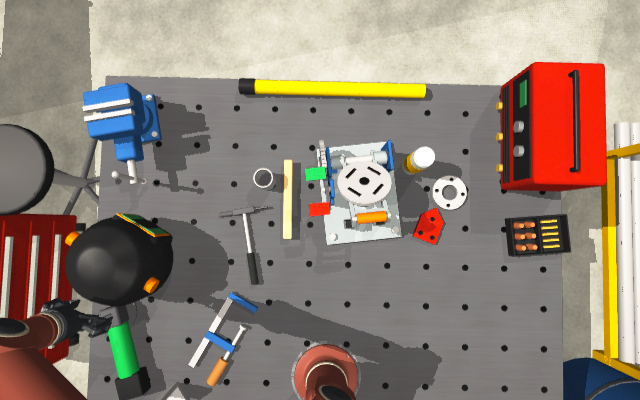

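View pics/wrist0.png

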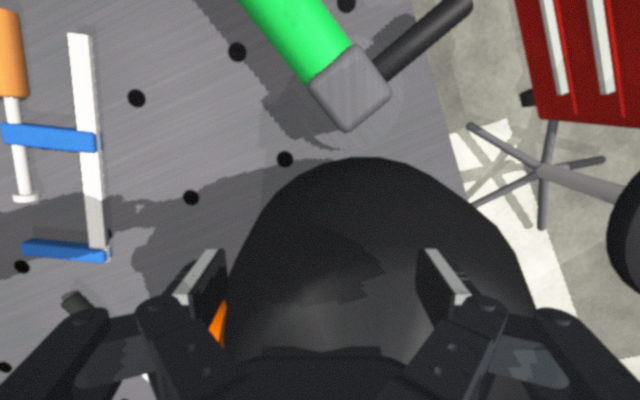

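The scene view shows the red pad near (322,171), the green pad near (329,198) and the bar near (263,153). In the top view they are near (319,209), (315,173) and (371,216). The welding helmet sits just beside and below the gripper. Next I triangulate the pads and the bar.

```bash
cat > h.py <<'E'
import numpy as np, cv2
from cell import robot
def mask(im,col):
    h=cv2.cvtColor(im,cv2.COLOR_BGR2HSV); H,S,V=cv2.split(h)
    if col=='red': m=((H<5)|(H>174))&(S>150)&(V>90)
    if col=='green': m=(H>50)&(H<75)&(S>130)&(V>70)
    if col=='orange': m=(H>=6)&(H<18)&(S>150)&(V>90)
    return m.astype(np.uint8)
def blob(im,col,roi):
    x0,y0,x1,y1=roi; m=mask(im,col); k=np.zeros_like(m);k[y0:y1,x0:x1]=m[y0:y1,x0:x1]
    n,l,s,c=cv2.connectedComponentsWithStats(k)
    i=1+np.argmax(s[1:,4]); r=cv2.minAreaRect(cv2.findContours((l==i).astype(np.uint8),0,2)[0][0])
    return c[i],s[i],r
def ray(cal,p):
    E=cal['extrinsics'];d=np.array([(p[0]-cal['cx'])/cal['fx'],-(p[1]-cal['cy'])/cal['fy'],-1])
    d=E[:3,:3]@d; return E[:3,3],d/np.linalg.norm(d)
def onz(cal,p,z):
    o,d=ray(cal,p);return o+d*(z-o[2])/d[2]
def tri(c1,p1,c2,p2):
    o1,d1=ray(c1,p1);o2,d2=ray(c2,p2)
    t=np.linalg.lstsq(np.c_[d1,-d2],o2-o1,rcond=None)[0]
    a=o1+d1*t[0];b=o2+d2*t[1];return (a+b)/2,np.linalg.norm(a-b)
E
python3 - <<'E'
from h import *
S=cv2.imread('pics/scene0.png');T=cv2.imread('pics/top0.png')
cs=robot.calibration('scene');ct=robot.calibration('top')
R={'red':((305,160,345,182),(300,198,335,220)),'green':((312,185,350,212),(300,160,332,185)),'orange':((240,140,285,165),(350,205,395,228))}
for k,(a,b) in R.items():
    p=blob(S,k,a);q=blob(T,k,b)
    X,e=tri(cs,p[0],ct,q[0]);print(k,p[0],p[1][4],p[2],q[0],q[1][4],q[2]);print('  tri',X.round(4),'gap',round(e,4))
    print('  top@.197',onz(ct,q[0],.197).round(4),'scene',onz(cs,p[0],.197).round(4))
for im,n,(x0,y0,x1,y1) in((S,'s',(200,130,360,310)),(T,'t',(270,120,440,260))):
    cv2.imwrite(f'pics/z{n}.png',cv2.resize(im[y0:y1,x0:x1],None,fx=4.2 if n=='t' else 3.3,fy=4.2 if n=='t' else 3.3,interpolation=cv2.INTER_CUBIC))
E
```

```text
red [322.02651515 171.06818182] 264 ((322.280517578125, 171.02439880371094), (10.711859703063965, 24.847097396850586), 83.6598129272461) [318.64912281 208.80701754] 228 ((318.98529052734375, 208.80880737304688), (12.348136901855469, 20.554662704467773), 85.60128784179688)
  tri [0.5191 0.0356 0.1934] gap 0.0013
  top@.197 [0.519  0.0362 0.197 ] scene [0.5239 0.0349 0.197 ]
green [328.64930556 197.88541667] 288 ((328.58416748046875, 197.8415985107422), (11.144416809082031, 26.26898193359375), 84.2894058227539) [315.11646586 173.24899598] 249 ((315.17327880859375, 173.232666015625), (12.238958358764648, 20.199254989624023), 84.2894058227539)
  tri [0.6159 0.0479 0.1956] gap 0.0007
  top@.197 [0.6157 0.0482 0.197 ] scene [0.6175 0.0475 0.197 ]
orange [261.53580247 151.92839506] 405 ((261.57879638671875, 151.90618896484375), (12.128146171569824, 33.74223327636719), 85.03025817871094) [371.26027397 220.76712329] 73 ((371.6750183105469, 219.76898193359375), (5.533815860748291, 29.684478759765625), 82.14668273925781)
  tri [ 0.4899 -0.1027  0.2285] gap 0.0003
  top@.197 [ 0.4901 -0.107   0.197 ] scene [ 0.4448 -0.1096  0.197 ]
```

View pics/zs.png

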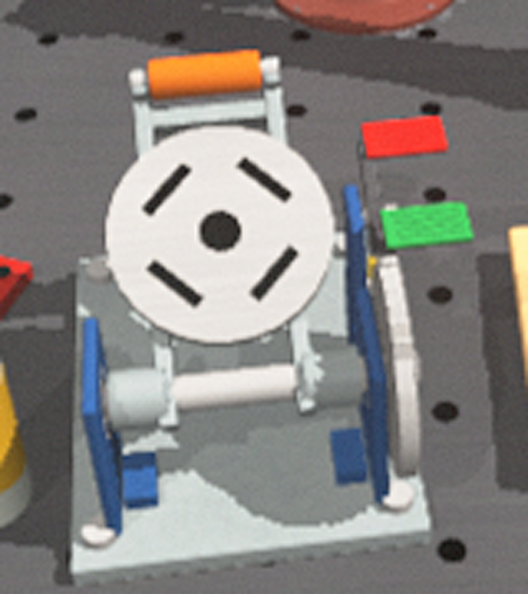

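View pics/zt.png

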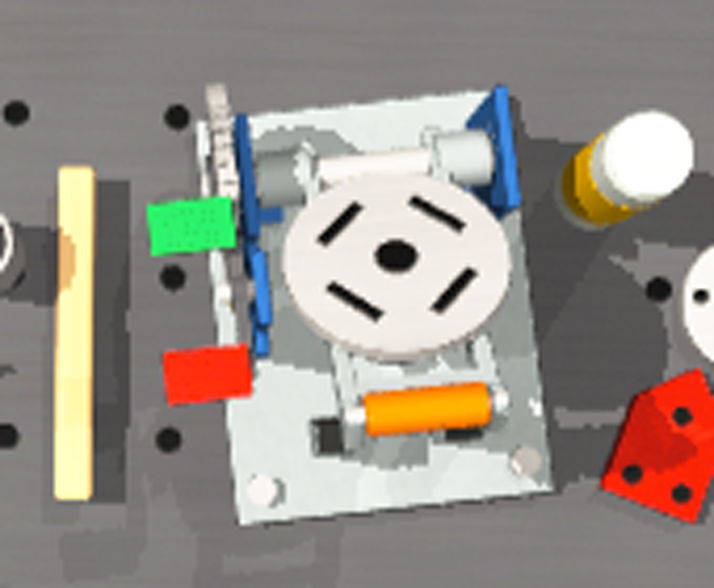

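```bash
sed -i 's/H>=6)&(H<18/H>=5)\&(H<24/' h.py
cat > geo.py <<'E'
from h import *
from scipy.optimize import least_squares
S=cv2.imread('pics/scene0.png');T=cv2.imread('pics/top0.png')
cs=robot.calibration('scene');ct=robot.calibration('top')
p=blob(S,'orange',(240,140,290,165));q=blob(T,'orange',(350,205,395,228))
X,e=tri(cs,p[0],ct,q[0]);print('bar',X.round(4),round(e,4),p[2],q[2])
for yaw in np.radians([6,7.2]):
  u=np.array([np.cos(yaw),np.sin(yaw)])
  g=np.array([.6159,.0479]);r=np.array([.5191,.0356])
  print(np.degrees(yaw),'bar along u',X[:2]@u,'red',r@u,'green',g@u)
# base corners seen in top (zoom px/4.2+offset)
b=[onz(ct,(270+x/4.2,120+y/4.2),.018) for x,y in((240,523),(551,490),(500,88),(198,122))]
b=np.array(b);print(b.round(4)); c=b.mean(0);print('origin',c)
d=(b[2]+b[3]-b[0]-b[1])[:2];print('yaw',np.degrees(np.arctan2(d[1],d[0])),np.linalg.norm(d)/2)
u=d/np.linalg.norm(d);h=c[:2]+.09*u;print('hinge',h)
for t in(0,.4,.45,.5,.55,.6,.65):
  print(t,(h-u*(.215*np.cos(t)-.018*np.sin(t))).round(4),round(.105+.215*np.sin(t)+.018*np.cos(t),4))
E
python3 geo.py
```

```text
bar [ 0.4996 -0.1014  0.2353] 0.0002 ((261.57879638671875, 151.90618896484375), (12.128146171569824, 33.74223327636719), 85.03025817871094) ((371.2029724121094, 217.0297088623047), (10.248882293701172, 29.851116180419922), 84.2894058227539)
6.000000000000001 bar along u 0.48621760730345437 red 0.5199775291779991 green 0.6175329487478401
7.2 bar along u 0.4829057437470558 red 0.5194686045672348 green 0.6170469064273171
[[ 0.4129  0.0063  0.018 ]
 [ 0.4434 -0.2279  0.018 ]
 [ 0.7494 -0.1851  0.018 ]
 [ 0.7173  0.0456  0.018 ]]
origin [ 0.58074962 -0.0902766   0.018     ]
yaw 7.650669254040312 0.3079053010614184
hinge [ 0.66994845 -0.07829464]
0 [ 0.4569 -0.1069] 0.123
0.4 [ 0.4806 -0.1037] 0.2053
0.45 [ 0.4858 -0.103 ] 0.2147
0.5 [ 0.4915 -0.1023] 0.2239
0.55 [ 0.4976 -0.1014] 0.2327
0.6 [ 0.5042 -0.1006] 0.2413
0.65 [ 0.5111 -0.0996] 0.2494
```

```bash
python3 -m jog '{"linear":[[0,0,-6],[0,0,-12],[0,0,-18],[0,0,-18]],"rotation":[[0,0,0],[0,0,0],[0,0,0],[0,0,0]],"gripper":[1,1,1,1]}' 20
```

```text
t: 0.65
ee_pos: [0.2463, 0.603, 0.4336]
tcp_rot: [179.4, -0.0, 157.8]
contact_force: [-0.7, -0.6, -0.7]
finger_gap: 0.143
```

```bash
cat > go.py <<'E'
import sys
from h import *
from scipy.spatial.transform import Rotation as Ro
def go(x,y,z,yaw=97.5):
    s=robot.read_state(); R=Ro.from_euler('xyz',s['tcp_rot'],degrees=True)
    T=Ro.from_euler('xyz',[180,0,yaw],degrees=True)
    print('t',s['t'].round(2) if hasattr(s['t'],'round') else s['t'],s['ee_pos'].round(4),s['tcp_rot'].round(2),'F',s['contact_force'].round(2))
    print('lin',(R.inv().apply(np.array([x,y,z])-s['ee_pos'])*100).round(2),'rot',(R.inv()*T).as_rotvec(degrees=True).round(2))
if __name__=='__main__': go(*map(float,sys.argv[1:]))
E
python3 go.py .519 .036 .36
```

```text
t 0.65 [0.2463 0.603  0.4336] [ 1.7940e+02 -2.0000e-02  1.5778e+02] F [-0.69 -0.64 -0.74]
lin [-46.69 -42.25   6.9 ] rot [ 0.53 -0.33 60.28]
```

```bash
python3 -m jog '{"linear":[[-4.2,-3.8,0],[-8.5,-7.7,0],[-12.7,-11.5,0],[-17,-15.4,0],[-21.2,-19.2,0],[-25.5,-23,0],[-29.7,-26.9,1],[-34,-30.7,2],[-38.2,-34.6,3],[-42.4,-38.4,5],[-46.7,-42.2,6.9],[-46.7,-42.2,6.9]],"rotation":[[0,0,5.5],[0,0,11],[0,0,16.5],[0,0,22],[0,0,27.5],[0,0,33],[0,0,38.5],[0,0,44],[0.5,-0.3,49.5],[0.5,-0.3,55],[0.5,-0.3,60.3],[0.5,-0.3,60.3]],"gripper":[1,1,1,1,1,1,1,1,1,1,1,1]}'; python3 go.py .519 .036 .23
python3 - <<'E'
from h import *
cv2.imwrite('pics/w1.png',robot.get_image('wrist'));cv2.imwrite('pics/s1.png',robot.get_image('scene'))
E
```

```text
t: 2.15
ee_pos: [0.5187, 0.0305, 0.3572]
tcp_rot: [-179.7, 0.2, 96.8]
contact_force: [0.3, 0.4, -0.7]
finger_gap: -0.001
t 2.15 [0.5187 0.0305 0.3572] [-1.7968e+02  1.7000e-01  9.6840e+01] F [ 0.31  0.35 -0.73]
lin [ 0.58  0.17 12.72] rot [-0.32  0.17 -0.66]
```

View pics/w1.png

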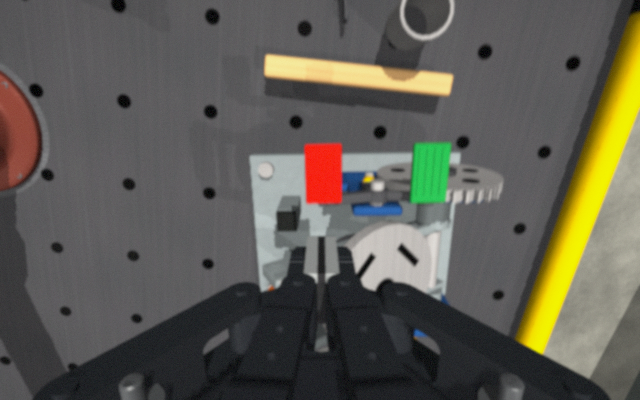

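View pics/s1.png

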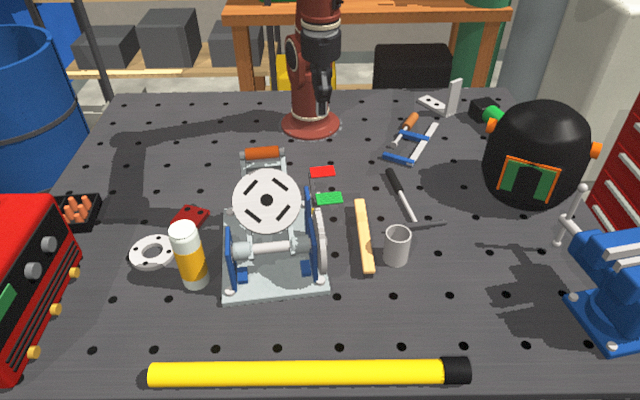

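The wrist view puts the red pad at (323,173), in line with the shut fingers, and the green pad at (431,172). The scene view shows nothing else has moved. I cross-check the pads from the wrist view, then descend.

```bash
python3 - <<'E'
from h import *
c=robot.calibration('wrist');W=cv2.imread('pics/w1.png')
for k,r,z in(('red',(290,130,355,215),.1945),('green',(400,130,465,215),.1945)):
    print(k,onz(c,blob(W,k,r)[0],z).round(4))
E
python3 -m jog '{"linear":[[0.6,0.1,4],[0.6,0.1,8],[0.6,0.1,11],[0.6,0.1,12.7],[0.6,0.1,12.7]],"rotation":[[0,0,-0.6],[-0.3,0.2,-0.6],[-0.3,0.2,-0.6],[-0.3,0.2,-0.6],[-0.3,0.2,-0.6]],"gripper":[1,1,1,1,1]}'; python3 go.py .519 .036 .19
```

```text
red [0.5192 0.0428 0.1945]
green [0.616  0.0561 0.1945]
t: 2.88
ee_pos: [0.5172, 0.0446, 0.2306]
tcp_rot: [-180.0, -0.3, 98.2]
contact_force: [0.3, 0.2, -0.2]
finger_gap: -0.001
t 2.875 [0.5172 0.0446 0.2306] [-179.95   -0.34   98.22] F [ 0.3   0.17 -0.21]
lin [-0.9   0.06  4.05] rot [-0.05 -0.34  0.72]
```

```bash
python3 -m jog '{"linear":[[-0.6,0.1,0],[-0.6,0.1,0],[-0.6,0.1,1],[-0.6,0.1,1.6],[-0.6,0.1,1.6]],"rotation":[[0,-0.3,0.7],[0,-0.3,0.7],[0,-0.3,0.7],[0,-0.3,0.7],[0,-0.3,0.7]],"gripper":[1,1,1,1,1]}'; python3 go.py .519 .037 .19
```

```text
t: 3.5
ee_pos: [0.5187, 0.0389, 0.2139]
tcp_rot: [-179.9, -0.0, 97.5]
contact_force: [0.8, 0.1, -0.1]
finger_gap: 0.002
t 3.5 [0.5187 0.0389 0.2139] [-1.7988e+02 -4.0000e-02  9.7520e+01] F [ 0.78  0.12 -0.08]
lin [-0.19  0.01  2.39] rot [-0.12 -0.04  0.02]
```

```bash
python3 -m jog '{"linear":[[0,0,0.3],[0,0,0.6],[0,0,0.9],[0,0,1.2]],"rotation":[[0,0,0],[0,0,0],[0,0,0],[0,0,0]],"gripper":[1,1,1,1]}'; python3 go.py .519 .037 .19;python3 -m jog '{"linear":[[0,0,0.2],[0,0,0.4],[0,0,0.6]],"rotation":[[0,0,0],[0,0,0],[0,0,0]],"gripper":[1,1,1]}'
python3 go.py .519 .037 .19
python3 - <<'E'
from h import *
im=robot.get_image('scene');cv2.imwrite('pics/s2.png',im);cv2.imwrite('pics/s2z.png',cv2.resize(im[130:310,200:360],None,fx=3.3,fy=3.3))
E
```

```text
t: 4.0
ee_pos: [0.5193, 0.039, 0.2017]
tcp_rot: [-180.0, -0.0, 97.5]
contact_force: [-0.1, -1.1, -0.1]
finger_gap: -0.0
t 4.0 [0.5193 0.039  0.2017] [-1.7997e+02 -3.0000e-02  9.7520e+01] F [-0.11 -1.1  -0.13]
lin [-0.19 -0.05  1.17] rot [-0.03 -0.03  0.02]
t: 4.38
ee_pos: [0.5197, 0.0391, 0.1964]
tcp_rot: [180.0, -0.0, 97.5]
contact_force: [-2.7, -0.3, 12.2]
finger_gap: 0.003
t 4.375 [0.5197 0.0391 0.1964] [ 1.7997e+02 -5.0000e-02  9.7520e+01] F [-2.74 -0.32 12.17]
lin [-0.2  -0.1   0.64] rot [ 0.03 -0.05  0.02]
```

View pics/s2z.png

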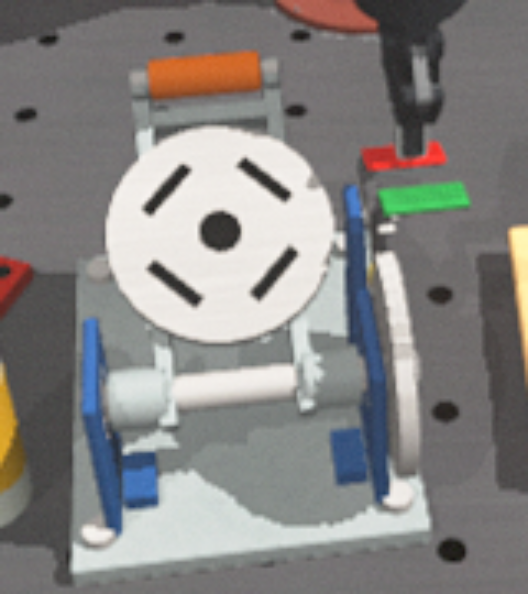

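The fingertips are centred on the red pad, which is moving down, and the green pad has risen. I keep pressing.

```bash
python3 -m jog '{"linear":[[0,0,0.2],[0,0,0.4],[0,0,0.4]],"rotation":[[0,0,0],[0,0,0],[0,0,0]],"gripper":[1,1,1]}'
python3 go.py .519 .037 .19;python3 -m jog '{"linear":[[0,0,0.2],[0,0,0.4],[0,0,0.4]],"rotation":[[0,0,0],[0,0,0],[0,0,0]],"gripper":[1,1,1]}'
python3 go.py .519 .037 .19
python3 - <<'E'
from h import *
im=robot.get_image('scene');cv2.imwrite('pics/s3.png',im);cv2.imwrite('pics/s3z.png',cv2.resize(im[130:310,200:360],None,fx=3.3,fy=3.3))
E
```

```text
t: 4.8
ee_pos: [0.52, 0.0391, 0.196]
tcp_rot: [179.9, -0.2, 97.5]
contact_force: [-6.2, 0.6, 20.1]
finger_gap: -0.001
t 4.8 [0.52   0.0391 0.196 ] [ 1.7986e+02 -1.6000e-01  9.7510e+01] F [-6.16  0.65 20.13]
lin [-0.2  -0.13  0.6 ] rot [ 0.14 -0.16  0.01]
t: 5.18
ee_pos: [0.52, 0.0391, 0.1959]
tcp_rot: [179.8, -0.3, 97.5]
contact_force: [-7.8, 0.0, 24.5]
finger_gap: 0.001
t 5.175 [0.52   0.0391 0.1959] [179.76  -0.28  97.5 ] F [-7.750e+00  2.000e-02  2.454e+01]
lin [-0.19 -0.13  0.58] rot [ 0.24 -0.28 -0.  ]
```

View pics/s3z.png

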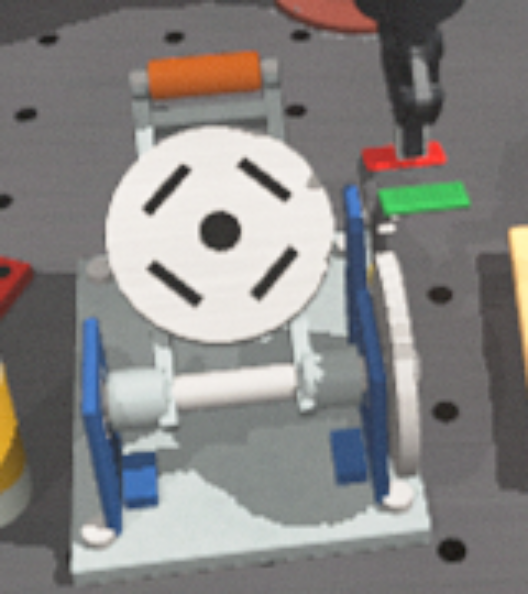

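The pad is against a stop, with the force rising and no more travel. I back off and check whether the pawl stays clear.

```bash
python3 -m jog '{"linear":[[0,0,-1.5],[0,0,-3],[0,0,-5],[0,0,-9],[0,0,-9]],"rotation":[[0,0,0],[0,0,0],[0,0,0],[0,0,0],[0,0,0]],"gripper":[1,1,1,1,1]}'
python3 go.py .499 -.1014 .30
python3 - <<'E'
from h import *
S=robot.get_image('scene');T=robot.get_image('top');cv2.imwrite('pics/s4.png',S);cv2.imwrite('pics/t4.png',T)
cs=robot.calibration('scene');ct=robot.calibration('top')
for k,a,b in(('red',(305,160,345,185),(300,198,335,220)),('green',(312,180,350,212),(300,160,332,185))):
    try: print(k,tri(cs,blob(S,k,a)[0],ct,blob(T,k,b)[0]),blob(S,k,a)[0],blob(T,k,b)[1])
    except Exception as e: print(k,e)
cv2.imwrite('pics/s4z.png',cv2.resize(S[130:310,200:360],None,fx=3.3,fy=3.3))
E
```

```text
t: 5.85
ee_pos: [0.5217, 0.0383, 0.2889]
tcp_rot: [179.3, -0.3, 97.5]
contact_force: [0.5, -0.4, -0.6]
finger_gap: 0.002
t 5.85 [0.5217 0.0383 0.2889] [179.35  -0.25  97.49] F [ 0.46 -0.4  -0.56]
lin [-13.55  -4.05  -1.22] rot [ 0.65 -0.25 -0.01]
red (array([0.52340741, 0.03491457, 0.1798911 ]), np.float64(0.0013889721977636698)) [321.7826087  176.86335404] [314 205  11   7  30]
green (array([0.61020125, 0.04526251, 0.21313904]), np.float64(0.0009323514466102065)) [327.73076923 189.83516484] [305 170  22  10 168]
```

View pics/s4z.png

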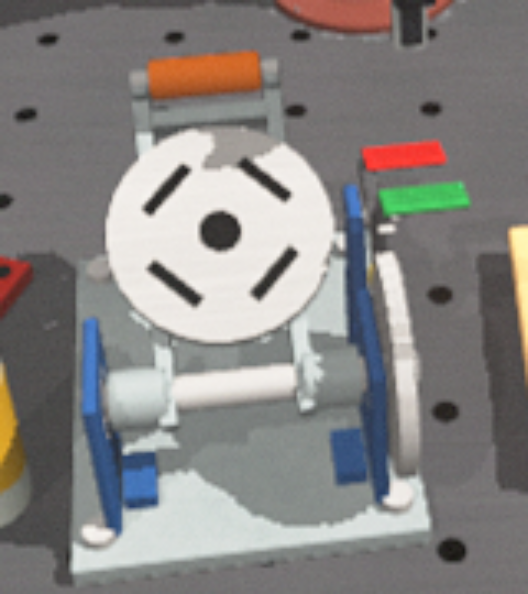

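The pawl is fully clear: the green pad is at z = 0.213, the red pad is down, and the arm has not moved. Next I go over the bar.

```bash
python3 -m jog '{"linear":[[-3,-0.8,-1.2],[-7,-2,-1.2],[-11,-3.2,-1.2],[-13.5,-4,-1.2],[-13.5,-4,-1.2],[-13.5,-4,-1.2]],"rotation":[[0.6,-0.2,0],[0.6,-0.2,0],[0.6,-0.2,0],[0.6,-0.2,0],[0.6,-0.2,0],[0.6,-0.2,0]],"gripper":[1,1,1,1,1,1]}'
python3 go.py .499 -.1014 .268
python3 - <<'E'
from h import *
S=robot.get_image('scene');T=robot.get_image('top');cv2.imwrite('pics/s5.png',cv2.resize(S[130:310,200:360],None,fx=3.3,fy=3.3))
E
```

```text
t: 6.7
ee_pos: [0.4975, -0.0989, 0.2961]
tcp_rot: [-179.6, -0.2, 97.6]
contact_force: [-0.0, 0.2, 0.0]
finger_gap: -0.002
t 6.7 [ 0.4975 -0.0989  0.2961] [-179.56   -0.18   97.6 ] F [-0.03  0.23  0.02]
lin [-0.28  0.14  2.81] rot [-0.44 -0.18  0.1 ]
```

View pics/s5.png

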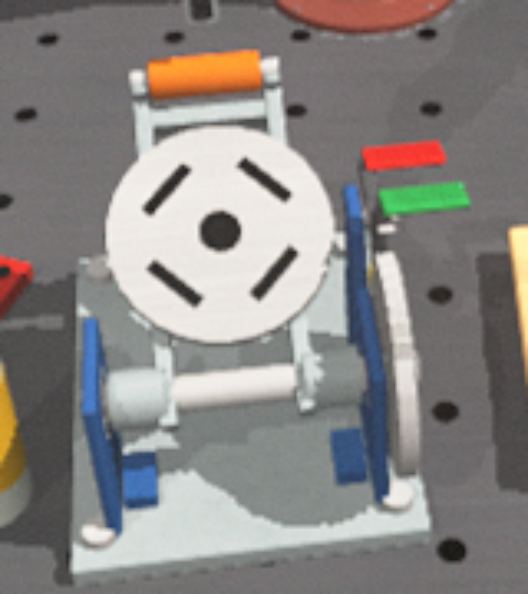

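Run:
```python
import numpy as np
h=np.array([.66995,-.0783]);yaw=np.radians(7.4);u=np.array([np.cos(yaw),np.sin(yaw)])
# bar-top path expressed as -u shift (tool -y) and down, cm, relative to t=.56
f=lambda t:np.array([.215*np.cos(t)-.018*np.sin(t),.215*np.sin(t)+.018*np.cos(t)])*100
for t in np.linspace(.56,0,15): print(round(t,2),(f(t)-f(.56)).round(2))
```

```text
0.56 [0. 0.]
0.52 [ 0.5 -0.7]
0.48 [ 0.98 -1.42]
0.44 [ 1.43 -2.16]
0.4 [ 1.84 -2.92]
0.36 [ 2.23 -3.69]
0.32 [ 2.58 -4.47]
0.28 [ 2.91 -5.27]
0.24 [ 3.2  -6.09]
0.2 [ 3.45 -6.91]
0.16 [ 3.68 -7.74]
0.12 [ 3.87 -8.58]
0.08 [ 4.03 -9.43]
0.04 [  4.15 -10.29]
0.0 [  4.24 -11.15]
```

```bash
python3 -m jog '{"linear":[[-0.3,0.1,1],[-0.3,0.1,2],[-0.3,0.1,2.6],[-0.3,0.1,2.8],[-0.3,0.1,2.8]],"rotation":[[-0.4,-0.2,0],[-0.4,-0.2,0],[-0.4,-0.2,0],[-0.4,-0.2,0],[-0.4,-0.2,0]],"gripper":[1,1,1,1,1]}'
python3 go.py .499 -.1014 .268
python3 -m jog '{"linear":[[0,0,0.2],[-0,-0.2,0.5],[0,-0.4,0.8],[0,-0.6,1.1],[0,-0.8,1.4],[0,-1,1.7]],"rotation":[[0,0,0],[0,0,0],[0,0,0],[0,0,0],[0,0,0],[0,0,0]],"gripper":[1,1,1,1,1,1]}'
python3 go.py .487 -.103 .25
python3 - <<'E'
from h import *
S=robot.get_image('scene');cv2.imwrite('pics/s6.png',cv2.resize(S[130:310,200:360],None,fx=3.3,fy=3.3))
E
```

```text
t: 7.42
ee_pos: [0.499, -0.1014, 0.2684]
tcp_rot: [-180.0, 0.1, 97.7]
contact_force: [-0.2, -0.2, -0.8]
finger_gap: 0.0
t 7.425 [ 0.499  -0.1014  0.2684] [-1.800e+02  5.000e-02  9.767e+01] F [-0.24 -0.22 -0.81]
lin [0.   0.   0.04] rot [-0.    0.05  0.17]
t: 8.18
ee_pos: [0.4893, -0.1029, 0.2528]
tcp_rot: [179.9, 0.0, 97.7]
contact_force: [-2.8, 0.7, 7.7]
finger_gap: 0.002
t 8.175 [ 0.4893 -0.1029  0.2528] [1.7989e+02 4.0000e-02 9.7680e+01] F [-2.79  0.66  7.69]
lin [ 0.02 -0.23  0.28] rot [0.11 0.04 0.18]
```

View pics/s6.png

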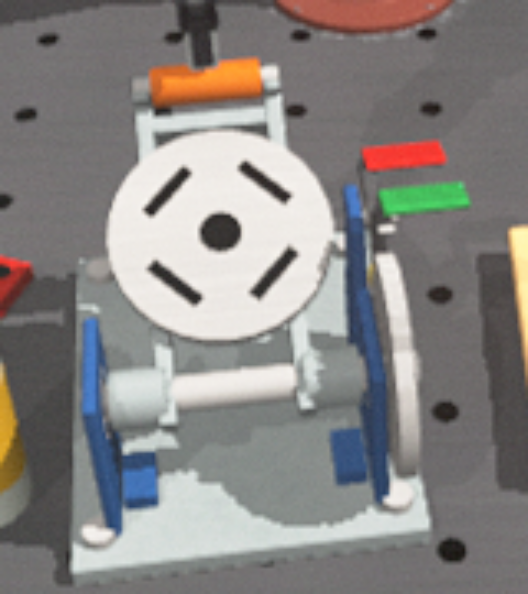

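The bar is moving down steadily under the fingertips at about 8 N. I continue along the arc.

```bash
python3 -m jog '{"linear":[[0,-0.25,0.4],[0,-0.5,0.8],[0,-0.74,1.2],[0,-0.96,1.6],[0,-1.17,2],[0,-1.37,2.4],[0,-1.55,2.8],[0,-1.73,3.2],[0,-1.9,3.6],[0,-2.05,4],[0,-2.2,4.4],[0,-2.34,4.8]],"rotation":[[0,0,0],[0,0,0],[0,0,0],[0,0,0],[0,0,0],[0,0,0],[0,0,0],[0,0,0],[0,0,0],[0,0,0],[0,0,0],[0,0,0]],"gripper":[1,1,1,1,1,1,1,1,1,1,1,1]}'
python3 go.py .4569 -.1069 .154
python3 - <<'E'
from h import *
S=robot.get_image('scene');cv2.imwrite('pics/s7.png',cv2.resize(S[130:310,200:360],None,fx=3.3,fy=3.3))
E
```

```text
t: 9.72
ee_pos: [0.4631, -0.1064, 0.2045]
tcp_rot: [-179.8, -0.1, 97.6]
contact_force: [-5.9, 0.2, 6.2]
finger_gap: 0.0
t 9.725 [ 0.4631 -0.1064  0.2045] [-1.7979e+02 -6.0000e-02  9.7620e+01] F [-5.89  0.16  6.16]
lin [ 0.03 -0.61  5.05] rot [-0.21 -0.06  0.12]
```

View pics/s7.png

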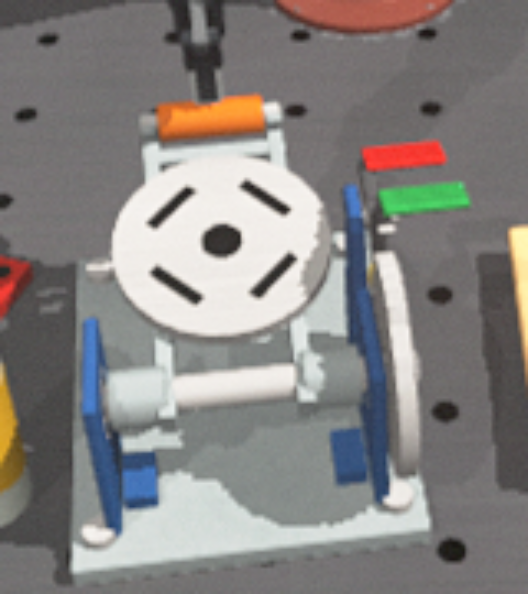

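```bash
python3 -m jog '{"linear":[[0,0.1,0.4],[0,0.15,0.8],[0,0.1,1.2],[0,0.1,1.6],[0,0,2],[0,0,2.4],[0,-0.1,2.8],[0,-0.1,3.1],[0,-0.2,3.4],[0,-0.2,3.7],[0,-0.2,3.9],[0,-0.2,4.1]],"rotation":[[0.2,0,0],[0.2,0,0],[0.2,0,0],[0.2,0,0],[0.2,0,0],[0.2,0,0],[0.2,0,0],[0.2,0,0],[0.2,0,0],[0.2,0,0],[0.2,0,0],[0.2,0,0]],"gripper":[1,1,1,1,1,1,1,1,1,1,1,1]}'
python3 go.py .4569 -.1069 .154
python3 - <<'E'
from h import *
S=robot.get_image('scene');cv2.imwrite('pics/s8.png',cv2.resize(S[130:310,200:360],None,fx=3.3,fy=3.3))
E
```

```text
t: 11.28
ee_pos: [0.4605, -0.1068, 0.163]
tcp_rot: [-179.6, -0.1, 97.6]
contact_force: [-4.8, -0.5, 5.1]
finger_gap: -0.003
t 11.275 [ 0.4605 -0.1068  0.163 ] [-1.7956e+02 -6.0000e-02  9.7590e+01] F [-4.78 -0.48  5.07]
lin [ 0.04 -0.36  0.9 ] rot [-0.44 -0.06  0.09]
```

View pics/s8.png

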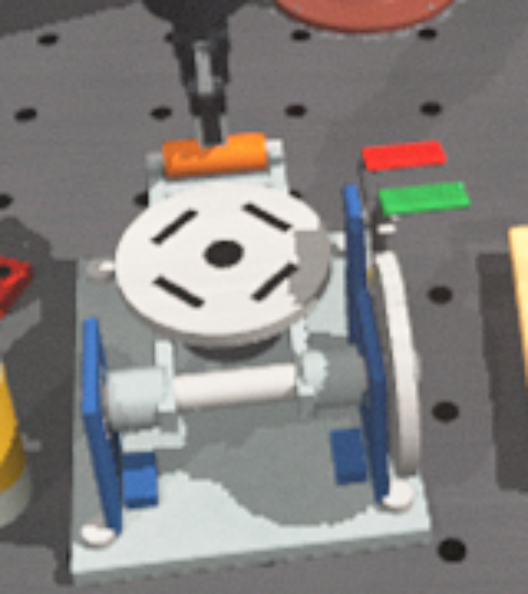

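The tip is centred on the bar with about 9 mm left. I finish slowly and watch the force.

```bash
python3 -m jog '{"linear":[[0,-0.05,0.2],[0,-0.1,0.35],[0,-0.1,0.5],[0,-0.15,0.6],[0,-0.15,0.7],[0,-0.15,0.8]],"rotation":[[0.4,0,0],[0.4,0,0],[0.4,0,0],[0.4,0,0],[0.4,0,0],[0.4,0,0]],"gripper":[1,1,1,1,1,1]}'
python3 go.py .4569 -.1069 .154
python3 -m jog '{"linear":[[0,0,0.1],[0,0,0.2],[0,0,0.3],[0,0,0.3]],"rotation":[[0,0,0],[0,0,0],[0,0,0],[0,0,0]],"gripper":[1,1,1,1]}'
```

```text
t: 12.08
ee_pos: [0.4595, -0.1069, 0.1548]
tcp_rot: [-179.2, -0.0, 97.6]
contact_force: [-0.9, -0.2, 3.4]
finger_gap: -0.005
t 12.075 [ 0.4595 -0.1069  0.1548] [-1.7921e+02 -4.0000e-02  9.7600e+01] F [-0.89 -0.21  3.42]
lin [ 0.04 -0.26  0.09] rot [-0.79 -0.04  0.1 ]
t: 12.58
ee_pos: [0.4594, -0.107, 0.1538]
tcp_rot: [-179.3, -0.1, 97.6]
contact_force: [-5.4, 2.3, 20.8]
finger_gap: 0.002
```

20.8 N with no more travel, at the predicted flat height (0.1538 against 0.154), so the arm is on its rests. I retreat and look.

```bash
python3 -m jog '{"linear":[[0,0,-1],[0,0,-3],[0,0,-7],[0,0,-11],[0,0,-14.5],[0,0,-14.5]],"rotation":[[0,0,0],[0,0,0],[-0.6,0,0],[-0.6,0,0],[-0.6,0,0],[-0.6,0,0]],"gripper":[1,1,1,1,1,1]}'
python3 go.py .612 .0465 .29
python3 - <<'E'
from h import *
S=robot.get_image('scene');T=robot.get_image('top');cv2.imwrite('pics/s9.png',S);cv2.imwrite('pics/s9z.png',cv2.resize(S[130:310,200:360],None,fx=3.3,fy=3.3))
cs=robot.calibration('scene');ct=robot.calibration('top')
p=blob(S,'orange',(230,150,300,200));print(p[0],onz(cs,p[0],.128))
print(blob(S,'green',(312,180,350,212))[0],tri(cs,blob(S,'green',(312,180,350,212))[0],ct,blob(T,'green',(300,160,332,185))[0]))
E
```

```text
t: 13.32
ee_pos: [0.4631, -0.1074, 0.3011]
tcp_rot: [179.8, 0.0, 97.6]
contact_force: [0.6, 0.1, 0.0]
finger_gap: -0.002
t 13.325 [ 0.4631 -0.1074  0.3011] [179.75   0.    97.6 ] F [0.63 0.07 0.01]
lin [13.29 16.79  1.18] rot [0.25 0.   0.1 ]
[264.85758514 179.06501548] [ 0.4629255  -0.10625873  0.128     ]
[327.82967033 189.82967033] (array([0.60480657, 0.0463065 , 0.20865226]), np.float64(0.00045339480187062955))
```

View pics/s9z.png

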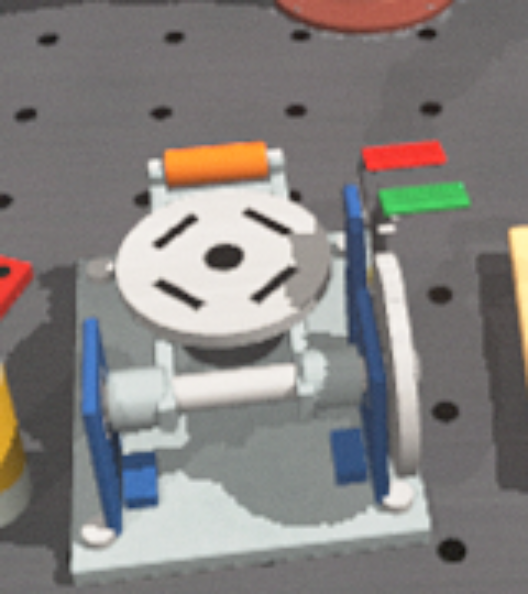

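The arm is flat, the pawl is clear, and the bar stayed where I left it. Now to the green pad.

```bash
python3 -m jog '{"linear":[[2.5,3,0],[5.5,7,0],[8.5,11,0],[11.5,14.5,0],[13.3,16.8,0],[13.3,16.8,0.5],[13.3,16.8,1]],"rotation":[[0.2,0,0],[0.2,0,0],[0.2,0,0],[0.2,0,0],[0.2,0,0],[0.2,0,0],[0.2,0,0]],"gripper":[1,1,1,1,1,1,1]}'
python3 go.py .612 .0465 .237
```

```text
t: 14.3
ee_pos: [0.6089, 0.0463, 0.2862]
tcp_rot: [-179.4, -0.1, 97.5]
contact_force: [0.0, -0.4, 0.8]
finger_gap: 0.0
t 14.3 [0.6089 0.0463 0.2862] [-1.7944e+02 -8.0000e-02  9.7520e+01] F [ 0.03 -0.44  0.75]
lin [-0.02  0.36  4.92] rot [-0.56 -0.08  0.02]
```

```bash
python3 -m jog '{"linear":[[0,0.3,2],[0,0.3,4],[0,0.3,4.9],[0,0.3,4.9]],"rotation":[[-0.5,0,0],[-0.5,0,0],[-0.5,0,0],[-0.5,0,0]],"gripper":[1,1,1,1]}'
python3 go.py .612 .0465 .217
python3 -m jog '{"linear":[[0,0,0.3],[0,0,0.6],[0,0,0.9],[0,0,1.2],[0,0,1.5],[0,0,1.8]],"rotation":[[0,0,0],[0,0,0],[0,0,0],[0,0,0],[0,0,0],[0,0,0]],"gripper":[1,1,1,1,1,1]}'
python3 - <<'E'
from h import *
S=robot.get_image('scene');cv2.imwrite('pics/s10.png',cv2.resize(S[130:310,200:360],None,fx=3.3,fy=3.3))
E
```

```text
t: 14.8
ee_pos: [0.6107, 0.0458, 0.2367]
tcp_rot: [-179.8, -0.1, 97.4]
contact_force: [0.1, 0.1, 1.2]
finger_gap: -0.0
t 14.8 [0.6107 0.0458 0.2367] [-1.7985e+02 -7.0000e-02  9.7440e+01] F [0.09 0.11 1.21]
lin [0.05 0.14 1.97] rot [-0.15 -0.07 -0.06]
t: 15.55
ee_pos: [0.6106, 0.0458, 0.219]
tcp_rot: [-179.9, -0.1, 97.4]
contact_force: [-0.8, 0.5, -0.1]
finger_gap: -0.001
```

View pics/s10.png

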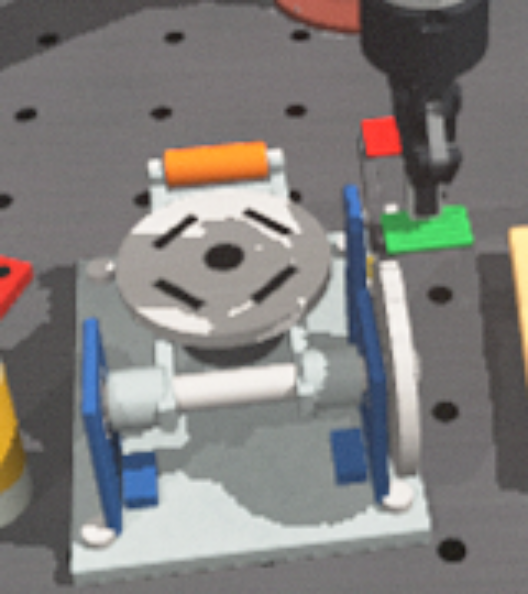

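The pawl has snapped back: the red pad is up, the green pad is down and there is no force on the tip. I retreat and check.

```bash
python3 -m jog '{"linear":[[0,0,-1.5],[0,0,-4],[0,0,-8],[0,0,-12],[5,-4,-14],[9,-6,-14],[12,-8,-14],[12,-8,-14]],"rotation":[[0,0,0],[0,0,0],[0,0,0],[0,0,0],[0,0,0],[0,0,0],[0,0,0],[0,0,0]],"gripper":[1,1,1,1,1,1,1,1]}'
python3 - <<'E'
from h import *
S=robot.get_image('scene');T=robot.get_image('top');cv2.imwrite('pics/s11.png',S);cv2.imwrite('pics/t11.png',T);cv2.imwrite('pics/s11z.png',cv2.resize(S[130:310,200:360],None,fx=3.3,fy=3.3))
cs=robot.calibration('scene');ct=robot.calibration('top')
for k,a,b in(('red',(305,160,345,185),(300,198,335,220)),('green',(312,180,350,212),(300,160,332,185)),('orange',(230,150,300,200),(350,205,395,238))):
    p=blob(S,k,a);q=blob(T,k,b);print(k,p[0],p[1][4],q[0],q[1][4],tri(cs,p[0],ct,q[0])[0].round(4))
E
```

```text
t: 16.6
ee_pos: [0.5135, 0.1576, 0.3592]
tcp_rot: [-179.7, -0.2, 97.8]
contact_force: [-0.5, -0.8, -0.0]
finger_gap: -0.005
red [322.28148148 170.41851852] 270 [318.6        208.50697674] 215 [0.5199 0.0359 0.1958]
green [328.79333333 199.01333333] 300 [315.07786885 172.96311475] 244 [0.617  0.0481 0.1934]
orange [264.9        179.25483871] 310 [367.55744681 231.87234043] 235 [ 0.4583 -0.107   0.1237]
```

View pics/s11.png

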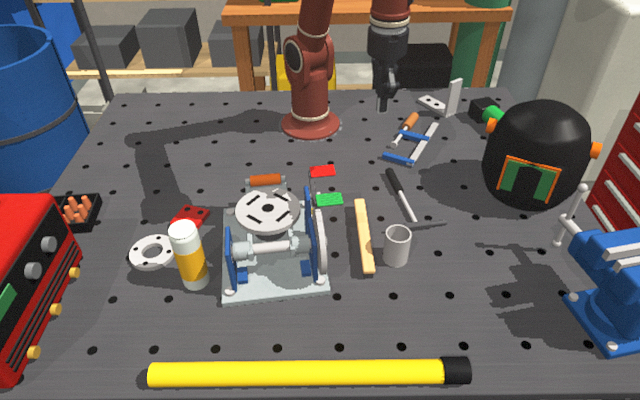

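View pics/t11.png

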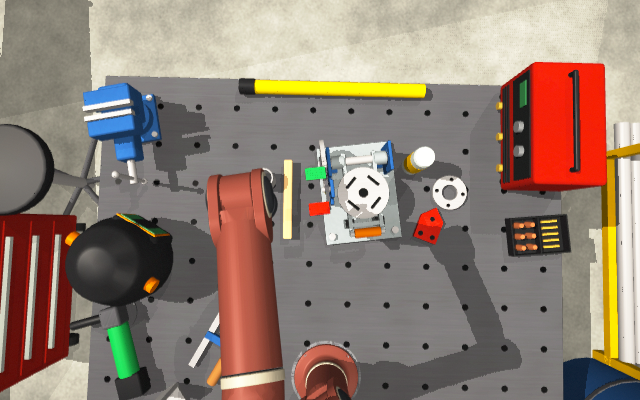

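The red pad is at 0.196 and the green pad at 0.193, so the pawl is in the teeth. The bar is at 0.1237, which is flat. The bystanders I can see have not moved, so I hand the job in.

```bash
python3 -c "
from cell import robot
s=robot.read_state();print(s['t'],abs(s['dq']).max(),s['contact_force']);print(robot.close_job())"
```

```text
16.7 1.4867147513843195 [ 0.85402554 -1.04665715  0.1413267 ]
the job is handed in; nothing more can be done
None
```

The arm is flat on its rests with the pawl back in the teeth. I handed the job in at 16.7 s with the robot well clear of everything; no verdict is reported.

- **Red pad:** I pressed it with the shut fingertips until the pawl snapped over onto its stop. At the stop the force reached about 25 N, more than needed. After I backed off, the pawl stayed clear, with the green pad at z = 0.213 m.
- **Arm:** I pushed the orange bar down along its arc at about 3 cm/s with roughly 5–8 N, slowing at the end. It came to rest at 21 N with no more travel.
- **Green pad:** I pressed it about 18 mm. The pawl snapped back and the force fell to zero.

**Last checks:**
- **Bar:** its centre is at z = 0.124 m, against 0.123 m for flat.
- **Pawl:** the red pad is at 0.196 m and the green at 0.193 m, so the pawl is in.
- **Bystanders:** all look unmoved in the scene view. In the last top view the robot's arm covered the hammer and the pipe stub.
- **Disagreement:** an early wrist-camera fix of the pads differed by about 7 mm in y. The robot was still settling, so I used the two fixed cameras instead.

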